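# Put the basin's water filter back into service

## Robot

A 6-joint arm with a two-finger parallel gripper is mounted at the origin on the work surface. World frame = base frame: x ahead of the robot, y to its left, z up, the work surface at z = 0. Lengths are in m, angles in rad, forces in N, time in s.
With the tool pointing down it reaches from about 0.2 to 0.875 m from the base axis. Payload 3.4 kg.
Tool frame: the origin (TCP) lies at the very end of the fingers, on their centre line; the grasp point (between the pads) lies 19 mm behind it; z points along the fingers, y is the direction in which the jaws open and shut (so a half turn about z gives the same grasp; the last joint's range is limited). The gripper opens to 94 mm and grips with 3 to 60 N. Pads are 16 mm wide; open, the fingers measure 119 mm over their backs; the gripper's body (75 mm by 177 mm) begins 78 mm behind the grasp point.
Start: joints at [1.102, 0.276, 1.505, -0, 1.361, -0.121], TCP at [0.196, 0.541, 0.205] pointing down, gripper open.
Joint ranges: [-2.89, 2.89], [-0.75, 2.08], [0.22, 2.7], [-1.18, 4.32], [0.11, 2.71], [-2.7, 2.7]. Speed limits (rad/s): [2.57, 2.57, 3.14, 3.14, 3.14, 3.14].

## Interface

Orientations are given as a unit quaternion [x, y, z, w].
In Python, from bench import * gives the robot as it stands.
- The arm moves only by the tool step_arm, never from a script. Its arguments are lists of equal length, an entry for each row: "translation": the shift along the world's x, y, z in cm, a list of three; "delta_rot": the turn, a rotation vector about the world's x, y, z in degrees, a list of three. A call has 1 to 5 rows; each row shifts and turns the pose as measured when the row begins; what a row does not reach is not made up. A row lasts 1/10 s, in which the tool goes at most 50 mm and 8.59 degrees, less where a joint would pass 70% of its speed; a pose out of reach is approached as far as the arm can. A call with a gripper value outside its range is refused whole. "hand" is the opening in per cent of the stroke, from 0 (shut) to 100 (fully open), set as the call begins (left out, the last holds). The fingers move at their own pace and stop on an object; "newtons" is the grip in N (left out, the last holds). Time passes only in rows, so rows that do not move let the fingers close. It gives the time, the measured TCP pose, the force and the opening at its end, in the units of the state.
- observe(): the state, without advancing time (a new reading comes with each control period).
- get_image(name): name is "scene" or "top" or "wrist"; returns (picture, depth): 400x640x3 uint8, red, green, blue; 400x640 float32, m along the optical axis (not along the pixel's ray), 0 where there is no reading.
- camera_params(name): a dict with "camera_matrix" (3x3 intrinsics, pixels), "distortion" ([k1, k2, p1, p2, k3] as OpenCV has them; the pictures are not rectified), "R" (3x3) and "t" (3): a world point X has camera coordinates R X + t. Camera axes: x right, y down, z forward; pixel columns grow to the right and rows downward; lengths in m; the calibration is good to about 2 mm. A picture is of the moment at which its call begins: read the wrist's pose just before it. camera_params takes no time and is no camera call; for the wrist camera it gives the pose at the moment of the call.
- finish_job(): hands the job in, once; it reports no verdict.
The state is a dict: "time": time; "joint_pos": joint angles; "dq": joint speeds; "joint_efforts": joint torques, N m; "tcp_pos": TCP position; "orientation": TCP orientation; "ft_force": force on the tool from outside, world axes, zero at the start; "torque": the same for the moment, N m; "width": finger opening in m.
Only numpy, scipy, OpenCV 4.12 (cv2) and the standard library are available. Lean on these libraries where they do the work, as an engineer would, in place of code of your own. Each camera call takes 0.05 s, during which the arm holds its last target.

## Task

The filter console by the washbasin has just had its two cartridges changed: push the cartridge with the round cap down fully home, then the one with the square cap fully home, then press the far end of the rocker (the end away from the robot) all the way down, and last press the low oblong key fully down and let it come back up. Keep to this order and only push with the fingertips: do not pull a cartridge up, and leave the spare cartridge, lidded dish, yellow handset and mug where they stand.

Things in the scene. Friction and masses are not known exactly. Their poses are not given: they have to be found in the camera images.
- console: Fixed dark grey filter console: deck 120 (x) by 360 (y) mm, top 60 mm above the shelf; at its +y end (own y 242 to 308 mm) a housing 160 by 65 mm, 200 mm high. Origin on the shelf under the deck's centre; x points away from the robot, turned up to 0.3 rad. The four controls stand at own x 0, y -120, -40, 40, 120 mm in an order that changes with the start, turned with the console.
- round_cartridge (a joint): Travel of the green cartridge with the round cap (38 mm diameter), sliding straight down, in m: about 0 to 0.004 at the start (standing proud), 0.014 fully home against its stop; negative = pulled up. Stays where it is left; it slides at a steady resistance of about 6 N.
- round_top (a point): Centre of the top face of the round cap; moves with the cartridge. 36 mm above the deck at joint 0, 22 mm when home, which is still 14 mm proud of the 62 mm square, 8 mm high collar round it.
- square_cartridge (a joint): Same as round_cartridge, for the green cartridge with the square cap (36 by 36 mm).
- square_top (a point): Centre of the top face of the square cap; moves with the cartridge; same heights as round_top.
- rocker (a joint): Angle of the white rocker, a flat paddle 76 mm long across the deck (console x), 32 mm wide, 10 mm thick, pivoted 14 mm above the deck about an axis along console y: 0 at the start (near end down, far end up), 0.44 rad with the far end fully down against its stop. Stays where it is left; turns at about 0.04 N m (2 N at rocker_far).
- rocker_far (a point): Point to press: on the paddle's top face, 27 mm from the pivot towards the far end (console +x). Moves with the paddle: about 30 mm above the deck at the start, 18 mm when fully over.
- rocker_near (a point): The matching point 27 mm from the pivot on the paddle's near end (console -x).
- key (a joint): Travel of the low white oblong key, 24 (console x) by 50 (console y) mm, pressed straight down, in m: 0 at rest, 0.006 fully down; springs back; about 2 N starts it, 5.5 N holds it fully down.
- key_top (a point): Centre of the key's top face, 16 mm above the deck at rest; moves with the key.
- spare: Loose spare green cartridge, standing on the shelf beyond the deck: round, 44 mm wide, 72 mm high; origin under its centre. Leave it.
- dish: Loose glass candy dish with clip-on clear lid, 110 mm over its clips, 62 mm high, on the shelf beyond the deck; origin under its centre. Leave it.
- handset: Loose yellow plastic handset lying on the shelf on the robot's side of the deck, 55 by 120 by 22 mm; origin under its centre. Leave it.
- mug: Loose white ceramic mug, 74 mm wide (handle extra), 85 mm high, on the shelf off the deck's -y end; origin under its centre. Leave it.
There are look-alikes about, which are no part of the job. Leave any black, purple or turquoise look-alike of the dish alone.

How it is judged:
By the outcome, as a careful person would: the job done as asked, in the order asked, and still so for the second after the job is handed in, with the robot touching nothing.
It also fails if it takes over 45 s, if anything falls off the work surface, if the arm or the gripper's body presses on something with over 40 N, if the wrist force passes 120 N, or if a joint passes its speed limit or range.

## Working session

There is one attempt and no reset: what is moved stays moved. The work goes in short steps, Python scripts to look and compute and a tool call to move; the robot and the scene stay as the last step left them, time stands still between calls to the robot, and variables do not carry over. Pictures are saved under pics/ and viewed, and the job is handed in when it is done.

Besides the shell and the picture viewer there is one more tool, called after "Emit:" as name(argument=value, ...) on one line, values as JSON. step_arm: Moves the arm, as the interface text tells. Its arguments: {"type":"object","properties":{"translation":{"type":"array"},"delta_rot":{"type":"array"},"hand":{"type":"number"},"newtons":{"type":"number"}},"required":["translation","delta_rot"]}

```bash
ls; mkdir -p pics; python3 - <<'E'
from bench import *
import cv2,numpy as np,pickle
s=observe();print(s)
for n in("scene","top"):
    p,d=get_image(n);c=camera_params(n);cv2.imwrite(f"pics/{n}0.png",p[:,:,::-1]);np.savez(f"{n}0.npz",p=p,d=d);pickle.dump(c,open(f"{n}0.pkl","wb"));print(n,c)
E
```

```text
pics
{'time': 0.0, 'joint_pos': array([ 1.10202168e+00,  2.76552910e-01,  1.50610451e+00, -1.39116885e-05,
        1.36069705e+00, -1.21041101e-01]), 'dq': array([ 0.00067082,  0.00069974, -0.0005244 , -0.00070625, -0.00023562,
       -0.00061389]), 'joint_efforts': array([ 1.19824468e-03, -4.04577291e+01, -2.37228298e+01,  6.99447189e-02,
        3.46272206e-02, -1.32682717e-04]), 'tcp_pos': array([0.19571769, 0.54006726, 0.20464015]), 'orientation': array([ 1.72990606e-01,  9.84923080e-01, -8.44855558e-04, -2.49529561e-04]), 'ft_force': array([ 0.33094263, -0.07374782,  0.60176305]), 'torque': array([ 0.03782034,  0.05125273, -0.03454752]), 'width': 0.09385090064335834}
scene {'camera_matrix': array([[383.6761955 ,   0.        , 320.55425656],
       [  0.        , 383.6761955 , 198.10126261],
       [  0.        ,   0.        ,   1.        ]]), 'distortion': array([-0.065887,  0.      ,  0.      ,  0.      ,  0.      ]), 'R': array([[-0.77482757,  0.63206895,  0.01144942],
       [ 0.44552855,  0.55882512, -0.69944178],
       [-0.44849365, -0.53684573, -0.71459787]]), 't': array([ 0.52796111, -0.1521312 ,  1.08854819])}
top {'camera_matrix': array([[492.51492788,   0.        , 311.08683603],
       [  0.        , 492.51492788, 195.3363392 ],
       [  0.        ,   0.        ,   1.        ]]), 'distortion': array([-0.11560822,  0.        ,  0.        ,  0.        ,  0.        ]), 'R': array([[-0.01981068, -0.99947031,  0.02581916],
       [-0.99560328,  0.01735616, -0.0920482 ],
       [ 0.09155133, -0.02752918, -0.99541976]]), 't': array([-0.10861487,  0.62669905,  1.06008457])}
```

View pics/scene0.png

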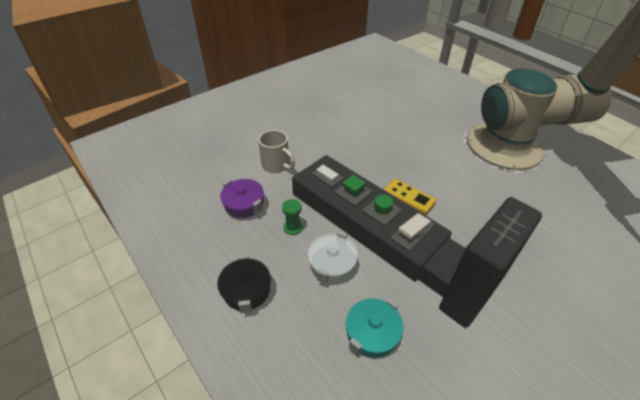

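View pics/top0.png

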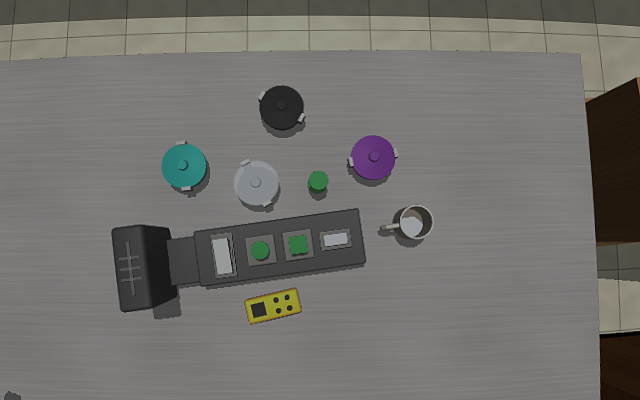

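The top view shows the round cap at (260,250), the square cap at (298,244), the rocker at (222,256) and the key at (336,239). The loose spare is at (318,181), and the tall housing is on the left. Next I'll measure the controls.

```bash
cat > h.py <<'E'
import cv2,numpy as np,pickle
def load(n): 
    z=np.load(n+".npz"); return z['p'],z['d'],pickle.load(open(n+".pkl","rb"))
def ray(c,uv):
    q=cv2.undistortPoints(np.array(uv,float).reshape(-1,1,2),c['camera_matrix'],c['distortion']).reshape(-1,2)
    v=np.c_[q,np.ones(len(q))]@c['R']; o=-c['R'].T@c['t']; return o,v
def plane(c,uv,z):
    o,v=ray(c,uv); return o+v*((z-o[2])/v[:,2])[:,None]
def dep(c,d,uv):
    q=cv2.undistortPoints(np.array(uv,float).reshape(-1,1,2),c['camera_matrix'],c['distortion']).reshape(-1,2)
    Z=np.array([d[int(round(b)),int(round(a))] for a,b in uv]); return (np.c_[q,np.ones(len(q))]*Z[:,None]-c['t'])@c['R']
def blobs(m,amin=30):
    n,l,st,ce=cv2.connectedComponentsWithStats(m.astype(np.uint8))
    return [(i,st[i],ce[i],l==i) for i in range(1,n) if st[i][4]>=amin]
E
python3 - <<'E'
from h import *
P={}
for n in("top0","scene0"):
    p,d,c=load(n);hsv=cv2.cvtColor(p,cv2.COLOR_RGB2HSV)
    H,S,V=[hsv[...,i].astype(int) for i in range(3)]
    m=(H>50)&(H<72)&(S>120)&(V>60)
    for i,st,ce,_ in blobs(m): print(n,'green',st,ce.round(1),'pl.095',plane(c,[ce],.095).round(4),'dep',dep(c,d,[ce]).round(4))
    w=(S<40)&(V>170)
    for i,st,ce,mm in blobs(w):
        r=cv2.minAreaRect(np.argwhere(mm)[:,::-1].astype(np.float32)); print(n,'white',st,ce.round(1),[np.round(x,1) for x in r],'pl.08',plane(c,[ce],.08).round(4),'dep',dep(c,d,[ce]).round(4))
p,d,c=load("top0")
im=cv2.resize(p[190:330,100:400],None,fx=2.6,fy=2.6,interpolation=cv2.INTER_CUBIC);cv2.imwrite("pics/crop.png",im[:,:,::-1])
# deck corners
V=p.max(2).astype(int)
m=(V<90); m[:, :165]=0
for i,st,ce,mm in blobs(m,1500): 
    r=cv2.minAreaRect(np.argwhere(mm)[:,::-1].astype(np.float32)); print('deck',st,r)
for u in [(210,235),(230,228),(240,274),(280,225),(280,260),(350,215),(355,255)]: print(u,dep(c,d,[u]).round(3))
E
```

```text
top0 green [308 171  20  19 289] [317.6 180.2] pl.095 [[ 0.6502 -0.1328  0.095 ]] dep [[ 0.6531 -0.1337  0.0715]]
top0 green [289 235  18  19 277] [297.7 244.5] pl.095 [[ 0.5173 -0.0889  0.095 ]] dep [[ 0.5172 -0.0889  0.0926]]
top0 green [251 242  18  17 246] [259.5 250. ] pl.095 [[ 0.5075 -0.01    0.095 ]] dep [[ 0.5074 -0.0097  0.0908]]
scene0 green [344 176  21  17 211] [353.8 183.5] pl.095 [[ 0.5229 -0.0823  0.095 ]] dep [[ 0.5217 -0.0834  0.0935]]
scene0 green [375 195  18  16 202] [383.1 201.6] pl.095 [[ 0.5122 -0.0041  0.095 ]] dep [[ 0.5117 -0.0045  0.0943]]
scene0 green [283 200  18  15 202] [291.2 206.8] pl.095 [[ 0.6694 -0.1108  0.095 ]] dep [[ 0.657  -0.1294  0.0711]]
scene0 green [284 222  18  12  85] [291.4 229.1] pl.095 [[ 0.7039 -0.063   0.095 ]] dep [[ 0.6659 -0.121   0.0121]]
scene0 white [399  34  35  14 180] [415.9  40.7] [array([416.6,  41.3]), array([10.6, 33.9]), np.float64(72.6)] pl.08 [[-0.1907 -0.5142  0.08  ]] dep [[-1.8258 -1.7166 -0.7483]]
scene0 white [416  40  26  19 258] [431.   49.1] [array([430.9,  51. ]), array([16.2, 26.5]), np.float64(66.8)] pl.0
[... 5008 characters left out ...]
0)
deck [ 585   77   55  205 9166] ((611.9999389648438, 178.99996948242188), (203.99996948242188, 53.99999237060547), 90.0)
deck [ 258   85   48   53 1887] ((281.7514343261719, 111.3843994140625), (52.23164749145508, 44.55276107788086), 81.25383758544922)
deck [ 165  208  201  110 9194] ((262.6014404296875, 262.6405944824219), (90.44886779785156, 205.09849548339844), 84.25939178466797)
deck [ 599  331   41   69 2700] ((619.0, 365.0), (68.0, 40.0), 90.0)
(210, 235) [[0.54  0.098 0.064]]
(230, 228) [[0.555 0.056 0.059]]
(240, 274) [[0.457 0.035 0.059]]
(280, 225) [[ 0.559 -0.052  0.057]]
(280, 260) [[ 0.485 -0.05   0.059]]
(350, 215) [[ 0.578 -0.202  0.062]]
(355, 255) [[ 0.492 -0.211  0.059]]
```

View pics/crop.png

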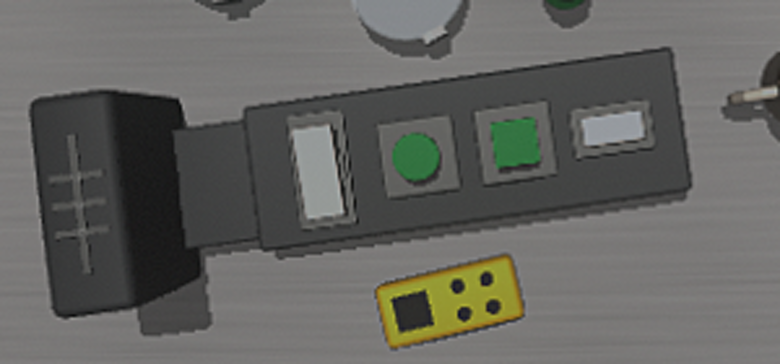

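Each control has only one candidate. The spare at (318,181) is green but stands on the shelf beyond the deck, and the dish look-alikes don't matter here. The caps' separation is 80 mm and their heights are about 0.093, which matches the description. The console yaw is about 0.127 rad. I'll detour round the housing on the robot side with the gripper shut, turning the jaws along console y.

Emit:
step_arm(translation=[[1,-4,2],[1,-4.8,1.5],[1,-4.8,1],[1,-4.8,0],[1,-4.8,0]], delta_rot=[[0,0,5.5],[0,0,5.5],[0,0,5.5],[0,0,5.5],[0,0,5.5]], hand=0, newtons=20)

```text
time: 0.6
tcp_pos: [0.2454, 0.3058, 0.2466]
orientation: [-0.08, 0.997, -0.003, -0.0]
ft_force: [0.5, -0.4, 1.0]
width: 0.0578
```

Emit:
step_arm(translation=[[0,-4.8,0],[0,-4.8,0],[0,-4.8,0],[0.5,-4.8,0],[1,-4.5,0]], delta_rot=[[0,0,0],[0,0,0],[0,0,0],[0,0,0],[0,0,0]])

```text
time: 1.1
tcp_pos: [0.2573, 0.0604, 0.2458]
orientation: [-0.084, 0.996, -0.004, 0.002]
ft_force: [1.6, 0.7, -0.4]
width: 0.017
```

Emit:
step_arm(translation=[[3.5,-2,1.5],[4,-2,1.5],[4,-2,1.5],[4,-2,1],[0,0,0]], delta_rot=[[0,0,-1],[0,0,-1],[0,0,0],[0,0,0],[0,0,0]])

```text
time: 1.6
tcp_pos: [0.4138, -0.0304, 0.3011]
orientation: [-0.058, 0.998, -0.005, 0.001]
ft_force: [-0.9, 1.2, -0.3]
width: 0.0004
```

```bash
python3 - <<'E'
from bench import *
import cv2,numpy as np,pickle
s=observe();print(s['tcp_pos'],s['orientation'],s['joint_pos'].round(2),s['ft_force'],s['width'])
c=camera_params("wrist");p,d=get_image("wrist");cv2.imwrite("pics/w1.png",p[:,:,::-1]);np.savez("w1.npz",p=p,d=d);pickle.dump(c,open("w1.pkl","wb"));print(c)
p,d=get_image("top");c=camera_params("top");cv2.imwrite("pics/top1.png",p[:,:,::-1])
E
```

```text
[ 0.41379988 -0.03035794  0.30106237] [-0.05811112  0.99829681 -0.00501785  0.00118375] [-0.23 -0.02  1.62 -0.01  1.53 -1.92] [-0.897447    1.20683778 -0.26235334] 0.0003742823136764496
{'camera_matrix': array([[353.65520992,   0.        , 314.50471619],
       [  0.        , 353.65520992, 200.4753423 ],
       [  0.        ,   0.        ,   1.        ]]), 'distortion': array([-0.06097103,  0.        ,  0.        ,  0.        ,  0.        ]), 'R': array([[-0.1171825 ,  0.9930605 , -0.0099556 ],
       [ 0.95540781,  0.11546406,  0.27177926],
       [ 0.27104276,  0.02233612, -0.96230812]]), 't': array([ 0.08025534, -0.44484134,  0.37166555])}
```

View pics/w1.png

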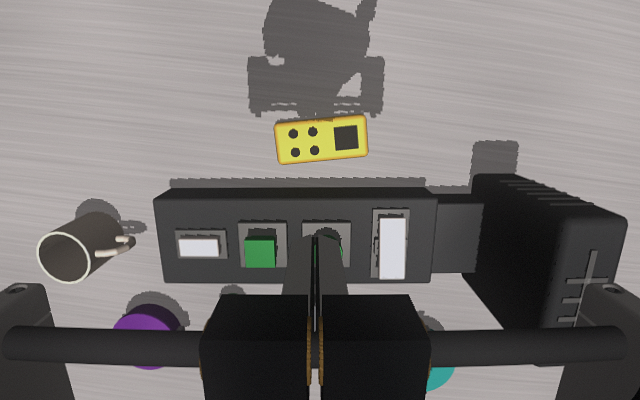

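View pics/top1.png

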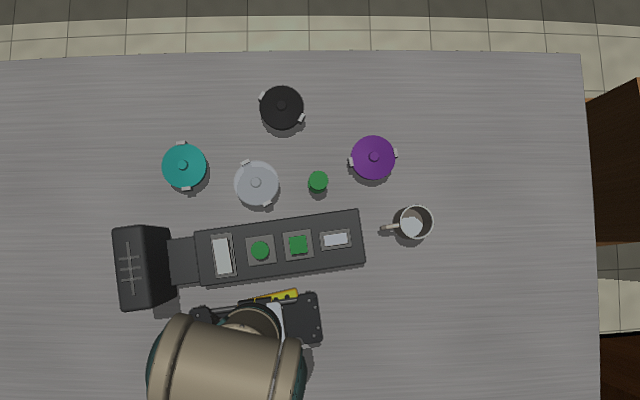

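The wrist view looks back towards the robot. It shows the key at (199,247), the square cap at (260,252), the round cap hidden behind the fingers at about (325,248), and the rocker at (392,248). I'll fit all the controls from both views.

```bash
python3 - <<'E'
from h import *
p,d,c=load("w1");hsv=cv2.cvtColor(p,cv2.COLOR_RGB2HSV);S=hsv[...,1].astype(int);V=hsv[...,2].astype(int)
for nm,n,th in(("wrist","w1",215),("top","top0",140)):
    p,d,c=load(n);hsv=cv2.cvtColor(p,cv2.COLOR_RGB2HSV);H,S,V=[hsv[...,i].astype(int) for i in range(3)]
    w=(S<40)&(V>th); roi=np.zeros_like(w)
    if nm=="wrist": roi[205:290,160:430]=1
    else: roi[228:280,205:360]=1
    for i,st,ce,mm in blobs(w&roi,60):
        r=cv2.minAreaRect(np.argwhere(mm)[:,::-1].astype(np.float32)); b=cv2.boxPoints(r)
        dd=d[mm]; 
        z=dep(c,d,[ce])[0]; 
        P=plane(c,b,.076); print(nm,'white',st,np.round(r[0],1),'dep',z.round(4),'plane.076',plane(c,[r[0]],.076).round(4),'edges',np.linalg.norm(np.diff(P,axis=0),axis=1).round(4))
    g=(H>50)&(H<72)&(S>100)&(V>40)&roi
    for i,st,ce,mm in blobs(g,60): print(nm,'green',st,ce.round(1),dep(c,d,[ce])[0].round(4),plane(c,[ce],.092).round(4), V[mm].min(),V[mm].max())
    gg=(g&(V>np.percentile(V[g],40)))
p,d,c=load("w1")
for u in [(392,222),(392,235),(392,250),(392,262),(392,273),(199,247),(258,250),(258,262)]:print(u,dep(c,d,[u]).round(4))
im=cv2.resize(p[190:300,150:440],None,fx=2.7,fy=2.7,interpolation=cv2.INTER_CUBIC);cv2.imwrite("pics/crop2.png",im[:,:,::-1])
E
```

```text
wrist white [ 380  219   25   59 1373] [391.7 248. ] dep [0.4936 0.0728 0.0829] plane.076 [[0.4964 0.0745 0.076 ]] edges [0.0781 0.0286 0.0783]
wrist white [180 240  38  16 519] [198.5 247.5] dep [ 0.5256 -0.1644  0.0747] plane.076 [[ 0.5251 -0.1636  0.076 ]] edges [0.0204 0.0466 0.0202]
wrist green [244 236  32  32 907] [259.7 252.2] [ 0.5141 -0.085   0.0924] [[ 0.5143 -0.085   0.092 ]] 41 160
top white [324 233  23  13 234] [335.3 239. ] dep [ 0.5271 -0.1683  0.07  ] plane.076 [[ 0.527  -0.1682  0.076 ]] edges [0.0467 0.0223 0.0466]
top white [212 238  20  36 501] [221.9 255.7] dep [0.4967 0.0693 0.0855] plane.076 [[0.4964 0.0708 0.076 ]] edges [0.0308 0.0716 0.0307]
top green [289 235  19  20 292] [297.7 244.5] [ 0.5172 -0.0889  0.0926] [[ 0.5172 -0.0889  0.092 ]] 69 129
top green [251 241  18  19 254] [259.5 249.9] [ 0.5075 -0.0096  0.0908] [[ 0.5076 -0.0097  0.092 ]] 68 123
(392, 222) [[0.4629 0.0688 0.0759]]
(392, 235) [[0.4781 0.0708 0.0796]]
(392, 250) [[0.4961 0.0734 0.083 ]]
(392, 262) [[0.5102 0.0752 0.0867]]
(392, 273) [[0.5233 0.077  0.0898]]
(199, 247) [[ 0.5245 -0.1632  0.0756]]
(258, 250) [[ 0.5113 -0.0871  0.0929]]
(258, 262) [[ 0.5267 -0.086   0.0932]]
```

View pics/crop2.png

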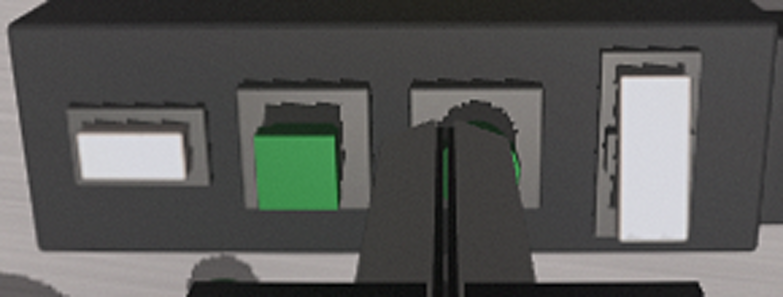

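Wrist and scene agree on y, and top reads about 4 mm lower, so I'll use these estimates:

| Control | x (m) | y (m) |
|---|---|---|
| round | 0.507 | -0.007 |
| square | 0.516 | -0.086 |
| rocker_far | 0.524 | 0.077 |
| key | 0.526 | -0.165 |

These fit the 80 mm pitch at yaw 0.126. The round cap comes first.

Emit:
step_arm(translation=[[3,0.8,-3.5],[3.2,0.8,-3.5],[3.1,0.7,-3.5],[0,0,-4],[0,0,-3]], delta_rot=[[0,0,0.5],[0,0,0],[0,0,0],[0,0,0],[0,0,0]])

```text
time: 2.2
tcp_pos: [0.5001, 0.0001, 0.1246]
orientation: [-0.065, 0.998, -0.005, 0.003]
ft_force: [0.2, -0.5, -0.8]
width: 0.0005
```

Emit:
step_arm(translation=[[0.7,-0.7,-1],[0,0,-1],[0,0,-0.5],[0,0,-0.5],[0,0,-0.4]], delta_rot=[[0,0,0],[0,0,0],[0,0,0],[0,0,0],[0,0,0]])

```text
time: 2.7
tcp_pos: [0.5025, -0.0049, 0.0896]
orientation: [-0.067, 0.998, -0.004, 0.001]
ft_force: [-2.1, -0.1, 6.4]
width: 0.0007
```

Emit:
step_arm(translation=[[0.1,0,-0.4],[0,0,-0.4],[0,0,-0.4],[0,0,-0.4]], delta_rot=[[0,0,0],[0,0,0],[0,0,0],[0,0,0]])

```text
time: 3.1
tcp_pos: [0.5027, -0.005, 0.0819]
orientation: [-0.067, 0.998, -0.004, 0.003]
ft_force: [-9.8, 0.9, 34.7]
width: 0.0006
```

It stopped at z 0.0819 with 35 N, against an expected 0.082. I'll push once more, then lift and go over to the square cap.

Emit:
step_arm(translation=[[0,0,-0.2],[0,0,2],[0,0,2.5],[0.8,-3.8,0],[0.8,-4,0]], delta_rot=[[0,0,0],[0,0,0],[0,0,0],[0,0,0],[0,0,0]])

```text
time: 3.6
tcp_pos: [0.5201, -0.0809, 0.1337]
orientation: [-0.07, 0.998, -0.005, 0.008]
ft_force: [0.2, -0.4, -0.4]
width: 0.0004
```

```bash
python3 - <<'E'
from bench import *
import pickle
from h import *
s=observe();print(s['tcp_pos'],s['orientation'],s['ft_force'])
for n in("wrist","scene"):
    c=camera_params(n);p,d=get_image(n);cv2.imwrite(f"pics/{n}2.png",p[:,:,::-1])
    hsv=cv2.cvtColor(p,cv2.COLOR_RGB2HSV);H,S,V=[hsv[...,i].astype(int) for i in range(3)]
    for i,st,ce,mm in blobs((H>50)&(H<72)&(S>100)&(V>60),40): print(n,st,ce.round(1),dep(c,d,[ce])[0].round(4))
E
```

```text
[ 0.52010417 -0.0809137   0.13366188] [-0.06969764  0.99752418 -0.00490465  0.00798108] [ 0.15133323 -0.39091739 -0.42789266]
wrist [ 393  192   54   50 2099] [419.9 216.1] [ 0.5066 -0.0085  0.0803]
wrist [ 278  194   54   52 2228] [303.2 216.5] [ 0.5142 -0.0882  0.0926]
scene [343 176  22  18 247] [353.2 184.1] [ 0.5234 -0.0832  0.0927]
scene [374 199  18  15 216] [382.2 205.8] [ 0.5121 -0.0045  0.0818]
scene [283 200  18  19 242] [291.3 207.8] [ 0.6583 -0.1276  0.0706]
scene [284 218  18  16 182] [291.9 226.9] [ 0.6655 -0.119   0.0214]
```

View pics/wrist2.png

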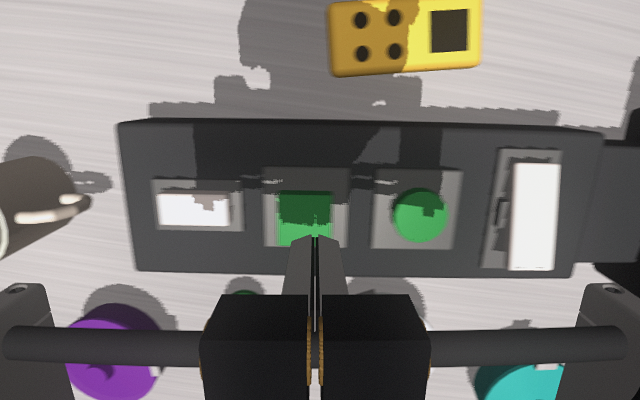

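The wrist view has the round cap at (420,216), now down at z about 0.081, which is home. The square cap is at (303,216), z 0.093. I'll press the square now.

Emit:
step_arm(translation=[[-0.4,-0.5,-2],[0,0,-1],[0,0,-0.8],[0,0,-0.5],[0,0,-0.4]], delta_rot=[[0,0,0],[0,0,0],[0,0,0],[0,0,0],[0,0,0]])

```text
time: 4.2
tcp_pos: [0.5192, -0.09, 0.0884]
orientation: [-0.066, 0.998, -0.007, 0.012]
ft_force: [-0.8, -1.8, 5.0]
width: 0.0005
```

Emit:
step_arm(translation=[[0,0,-0.4],[0,0,-0.4]], delta_rot=[[0,0,0],[0,0,0]])

```text
time: 4.4
tcp_pos: [0.5194, -0.0902, 0.0819]
orientation: [-0.067, 0.998, -0.009, 0.012]
ft_force: [-6.8, -0.1, 32.1]
width: 0.0003
```

Emit:
step_arm(translation=[[0,0,-0.2],[0,0,2.5],[0,0,2.5],[0,4,0.3],[0,4.2,0]], delta_rot=[[0,0,0],[0,0,0],[0.5,0.8,0],[0.4,0.6,0],[0,0,0]])

```text
time: 4.9
tcp_pos: [0.5212, -0.0081, 0.1381]
orientation: [-0.065, 0.998, -0.001, 0.002]
ft_force: [1.0, 0.5, -0.2]
width: 0.0007
```

Emit:
step_arm(translation=[[0.2,4.2,0],[0.2,4.2,0],[0,0,0]], delta_rot=[[0,0,0],[0,0,0],[0,0,0]])

```text
time: 5.2
tcp_pos: [0.526, 0.0846, 0.1394]
orientation: [-0.067, 0.998, 0.001, 0.004]
ft_force: [0.3, -0.1, -0.2]
width: 0.0007
```

```bash
python3 - <<'E'
from bench import *
import pickle
from h import *
s=observe();print(s['tcp_pos'],s['orientation'],s['ft_force'])
for n in("wrist","scene"):
    c=camera_params(n);p,d=get_image(n);cv2.imwrite(f"pics/{n}3.png",p[:,:,::-1])
    hsv=cv2.cvtColor(p,cv2.COLOR_RGB2HSV);H,S,V=[hsv[...,i].astype(int) for i in range(3)]
    for i,st,ce,mm in blobs((H>50)&(H<72)&(S>100)&(V>60),40): print(n,st,ce.round(1),dep(c,d,[ce])[0].round(4))
E
```

```text
[0.52603214 0.08460326 0.13940041] [-6.70876389e-02  9.97737508e-01  7.95464333e-04  4.29902432e-03] [ 0.25970065 -0.1089242  -0.23730412]
wrist [  46  147   62   52 2453] [ 74.3 173.2] [ 0.5157 -0.0847  0.0816]
wrist [ 159  147   54   55 2284] [185.6 173.7] [ 0.5056 -0.0055  0.0821]
wrist [ 66 264  42  38 446] [ 90.9 279.5] [ 0.6428 -0.1208  0.0129]
wrist [ 48 298  17  30 183] [ 56.3 317.1] [ 0.646  -0.1165  0.071 ]
scene [343 179  22  17 228] [353.4 187.3] [ 0.5199 -0.085   0.0798]
scene [374 199  17  15 201] [382.2 205.6] [ 0.5122 -0.0046  0.0827]
scene [283 200  18  18 240] [291.3 207.7] [ 0.6582 -0.1275  0.0709]
scene [284 219  18  15 179] [291.9 226.9] [ 0.6648 -0.1202  0.0195]
```

View pics/wrist3.png

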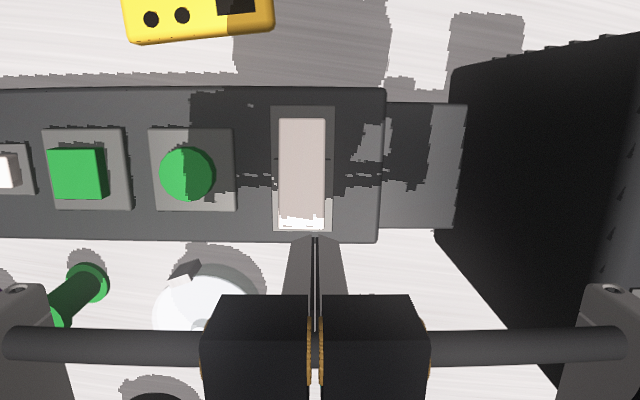

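View pics/scene3.png

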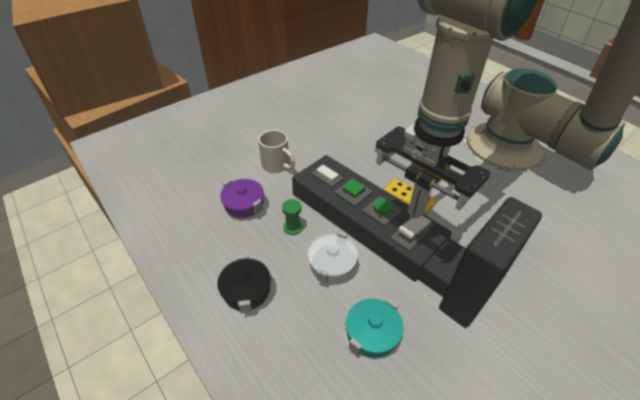

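Both caps now read about 0.082, so both are home. Wrist view: square (74,173), round (186,174), rocker (302,173). Next I'll press the rocker's far end, correcting y by -0.7 cm.

Emit:
step_arm(translation=[[0,-0.8,-1.5],[0,0,-1.5],[0,0,-1],[0,0,-0.7],[0,0,-0.5]], delta_rot=[[0,0,0],[0,0,0],[0,0,0],[0,0,0],[0,0,0]])

```text
time: 5.8
tcp_pos: [0.5285, 0.0683, 0.0869]
orientation: [-0.064, 0.998, -0.002, 0.007]
ft_force: [1.5, 0.5, 2.0]
width: 0.0004
```

Emit:
step_arm(translation=[[0,0,-0.4],[0,0,-0.4],[0,0,-0.3]], delta_rot=[[0,0,0],[0,0,0],[0,0,0]])

```text
time: 6.1
tcp_pos: [0.5309, 0.0683, 0.0781]
orientation: [-0.063, 0.998, -0.001, 0.009]
ft_force: [-6.4, 1.0, 24.7]
width: 0.0007
```

Stopped at z 0.078 with 25 N, the expected end-stop height. One more push, then lift and check.

Emit:
step_arm(translation=[[0,0,-0.2],[0,0,2.5],[0,0,2.5],[0,-4,0.5],[0,-4.5,0]], delta_rot=[[0,0,0],[0,0,0],[0.4,0.8,0],[0,0,0],[0,0,0]])

```text
time: 6.6
tcp_pos: [0.5283, -0.0148, 0.1351]
orientation: [-0.068, 0.998, 0.002, 0.001]
ft_force: [0.6, -0.1, -1.1]
width: 0.0005
```

Emit:
step_arm(translation=[[0,-4.5,0],[0,-4.5,0],[0,-4,0],[0,0,0]], delta_rot=[[0,0,0],[0,0,0],[0,0,0],[0,0,0]])

```text
time: 7.0
tcp_pos: [0.5259, -0.1541, 0.1348]
orientation: [-0.068, 0.998, 0.001, -0.001]
ft_force: [0.0, 0.8, 1.0]
width: 0.0007
```

```bash
python3 - <<'E'
from bench import *
from h import *
s=observe();print(s['tcp_pos'],s['orientation'],s['ft_force'])
for n in("wrist","scene"):
    c=camera_params(n);p,d=get_image(n);cv2.imwrite(f"pics/{n}4.png",p[:,:,::-1])
    hsv=cv2.cvtColor(p,cv2.COLOR_RGB2HSV);H,S,V=[hsv[...,i].astype(int) for i in range(3)]
    for i,st,ce,mm in blobs((H>50)&(H<72)&(S>100)&(V>60),40): print(n,st,ce.round(1),dep(c,d,[ce])[0].round(4))
    if n=="scene":
        m=(S<60)&(V>150);r=np.zeros_like(m);r[205:245,390:440]=1
        for i,st,ce,mm in blobs(m&r,40):
            ij=np.argwhere(mm)[:,::-1];Q=dep(c,d,ij);u=(Q-[.496,.073,0])@np.array([.992,.126,0]);k=np.abs(u)<.033
            print('rocker',st,'slope',np.polyfit(u[k],Q[k,2],1))
E
```

```text
[ 0.52590814 -0.15410743  0.13482746] [-6.80856616e-02  9.97679049e-01  5.15204838e-04 -7.69116586e-04] [0.01479352 0.80574543 0.9789588 ]
wrist [ 385  196   55   49 2434] [411.4 220.3] [ 0.516  -0.0858  0.0807]
wrist [ 497  197   51   50 1956] [522.1 221.4] [ 0.5058 -0.0075  0.0824]
wrist [311 368   8  16 123] [314.6 375.4] [ 0.6648 -0.1334  0.0712]
scene [343 180  22  17 222] [353.3 187.5] [ 0.5232 -0.0823  0.083 ]
scene [374 199  18  15 214] [382.4 205.7] [ 0.5115 -0.0046  0.0818]
scene [283 200  19  34 416] [291.5 215.9] [ 0.6667 -0.116   0.061 ]
rocker [397 205  43  37 645] slope [-0.18777376  0.08452475]
```

View pics/wrist4.png

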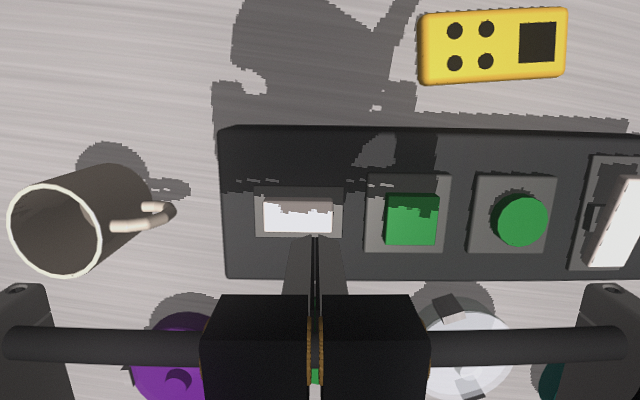

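View pics/scene4.png

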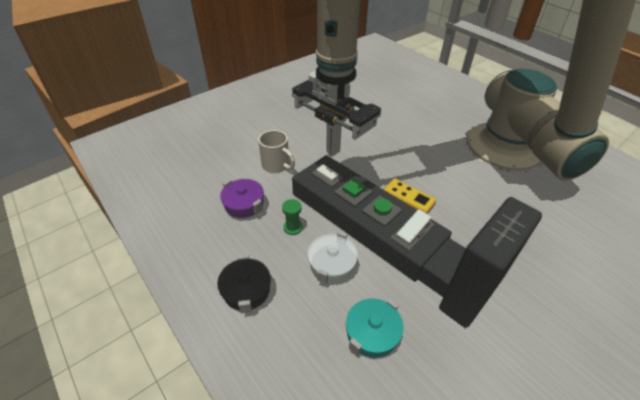

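The rocker has tipped the other way, but its measured slope of -0.19 should be about -0.22. I'll check with a tighter mask and a second camera.

```bash
python3 - <<'E'
from bench import *
from h import *
for n in("scene","top"):
    c=camera_params(n);p,d=get_image(n)
    hsv=cv2.cvtColor(p,cv2.COLOR_RGB2HSV);H,S,V=[hsv[...,i].astype(int) for i in range(3)]
    r=np.zeros(V.shape,bool)
    if n=="scene": r[205:250,385:445]=1
    else: r[230:280,205:240]=1
    for th in(130,150,170,190,205):
        for i,st,ce,mm in blobs((S<40)&(V>th)&r,100):
            mm=cv2.erode(mm.astype(np.uint8),np.ones((3,3)))>0
            ij=np.argwhere(mm)[:,::-1];Q=dep(c,d,ij);u=(Q-[.496,.073,0])@np.array([.992,.126,0])
            print(n,th,st,'u',u.min().round(3),u.max().round(3),'slope,mid',np.polyfit(u,Q[:,2],1).round(4))
E
```

```text
scene 130 [397 205  48  38 796] u -0.165 0.498 slope,mid [0.6793 0.0843]
scene 150 [397 205  48  37 742] u -0.165 0.498 slope,mid [0.6897 0.0852]
scene 170 [398 210  34  32 490] u -0.03 0.498 slope,mid [0.9593 0.0791]
scene 190 [398 210  32  31 438] u -0.029 0.498 slope,mid [0.9949 0.0791]
scene 205 [399 211  30  29 396] u -0.027 0.498 slope,mid [0.9576 0.0792]
top 130 [213 237  18  36 507] u -0.03 0.037 slope,mid [-0.205   0.0861]
top 150 [214 237  17  36 492] u -0.03 0.036 slope,mid [-0.2024  0.0862]
```

```bash
python3 - <<'E'
from bench import *
from h import *
from scipy.stats import theilslopes
for n,src in(("top0",0),("scene0",0),("top",1),("scene",1),("scene",1)):
    if src: c=camera_params(n);p,d=get_image(n)
    else: p,d,c=load(n)
    hsv=cv2.cvtColor(p,cv2.COLOR_RGB2HSV);S=hsv[...,1].astype(int);V=hsv[...,2].astype(int)
    r=np.zeros(V.shape,bool); sc=n.startswith("scene")
    if sc: r[205:250,385:445]=1
    else: r[230:280,205:240]=1
    for i,st,ce,mm in blobs((S<40)&(V>(190 if sc else 150))&r,100):
        mm=cv2.erode(mm.astype(np.uint8),np.ones((3,3)))>0
        ij=np.argwhere(mm)[:,::-1];Q=dep(c,d,ij);u=(Q-[.496,.073,0])@np.array([.992,.126,0])
        k=(np.abs(u)<.04)&(np.abs(Q[:,2]-.083)<.02)
        print(n,src,k.sum(),np.round(theilslopes(Q[k,2],u[k]),4))
E
```

```text
top0 0 376 [0.2353 0.0829 0.2249 0.2459]
scene0 0 159 [0.2417 0.0842 0.2317 0.2522]
top 1 380 [-0.2336  0.0837 -0.244  -0.2235]
scene 1 317 [-0.2043  0.0847 -0.2115 -0.1969]
scene 1 318 [-0.2063  0.085  -0.2139 -0.1992]
```

The robust fits give a slope change from +0.24 to between -0.20 and -0.23, a swing of about 0.44 rad. Together with the hard stop, that means the rocker is fully over. Now the key.

Emit:
step_arm(translation=[[0,-0.9,-1.5],[0,0,-1.5],[0,0,-1.2],[0,0,-0.6],[0,0,-0.4]], delta_rot=[[0,0,0],[0,0,0],[0,0,0],[0,0,0],[0,0,0]])

```text
time: 7.85
tcp_pos: [0.5275, -0.1522, 0.0829]
orientation: [-0.075, 0.997, 0.001, 0.001]
ft_force: [-0.2, -0.5, 0.2]
width: 0.0005
```

Emit:
step_arm(translation=[[0,0,-0.3],[0,0,-0.3]], delta_rot=[[0,0,0],[0,0,0]])

```text
time: 8.05
tcp_pos: [0.5278, -0.1518, 0.0766]
orientation: [-0.076, 0.997, 0.001, 0.001]
ft_force: [0.6, 0.0, -0.7]
width: 0.0006
```

The y correction didn't take (-0.152), so I'll lift slightly and centre before pressing.

Emit:
step_arm(translation=[[0,0,0.8],[-0.1,-1.3,0],[0,0,0]], delta_rot=[[0,0,0],[0,0,0],[0,0,0]])

```text
time: 8.35
tcp_pos: [0.5274, -0.1659, 0.0859]
orientation: [-0.076, 0.997, 0.001, 0.002]
ft_force: [-1.1, 0.8, 0.3]
width: 0.0002
```

Emit:
step_arm(translation=[[0,0,-0.5],[0,0,-0.4],[0,0,-0.3],[0,0,-0.3]], delta_rot=[[0,0,0],[0,0,0],[0,0,0],[0,0,0]])

```text
time: 8.75
tcp_pos: [0.5281, -0.1673, 0.0713]
orientation: [-0.075, 0.997, 0.0, 0.003]
ft_force: [-0.5, 0.8, 4.3]
width: 0.0004
```

Emit:
step_arm(translation=[[0,0,-0.3],[0,0,-0.3]], delta_rot=[[0,0,0],[0,0,0]])

```text
time: 8.95
tcp_pos: [0.5283, -0.1673, 0.0698]
orientation: [-0.076, 0.997, -0.0, 0.004]
ft_force: [-7.0, 3.0, 29.8]
width: 0.0003
```

The key bottomed out at z 0.0698 with 30 N. Now I'll release it, lift clear and check everything.

Emit:
step_arm(translation=[[0,0,1.5],[0,0,3],[0,0,4],[-3,0,4],[-4,0,3]], delta_rot=[[0,0,0],[0,0,0],[0,0,0],[0,0,0],[0,0,0]])

```text
time: 9.45
tcp_pos: [0.4577, -0.1659, 0.2243]
orientation: [-0.077, 0.997, 0.002, 0.0]
ft_force: [-0.0, 0.2, 1.0]
width: 0.0005
```

Emit:
step_arm(translation=[[-4,0,2],[-4,0,0],[-2,0,0],[0,0,0]], delta_rot=[[0,0,0],[0,0,0],[0,0,0],[0,0,0]])

```text
time: 9.85
tcp_pos: [0.3527, -0.1657, 0.2488]
orientation: [-0.078, 0.997, -0.002, 0.003]
ft_force: [1.0, -1.0, 0.7]
width: 0.0003
```

```bash
python3 - <<'E'
from bench import *
from h import *
from scipy.stats import theilslopes
s=observe();print(s['time'],s['tcp_pos'],s['ft_force'],np.abs(s['dq']).max())
for n in("top","scene","wrist"):
    c=camera_params(n);p,d=get_image(n);cv2.imwrite(f"pics/{n}5.png",p[:,:,::-1])
    hsv=cv2.cvtColor(p,cv2.COLOR_RGB2HSV);H,S,V=[hsv[...,i].astype(int) for i in range(3)]
    def med(m):
        m=cv2.erode(m.astype(np.uint8),np.ones((3,3)))>0
        return np.median(dep(c,d,np.argwhere(m)[:,::-1]),axis=0).round(4)
    for i,st,ce,mm in blobs((H>50)&(H<72)&(S>100)&(V>60),60): print(n,'green',ce.round(1),med(mm))
    for i,st,ce,mm in blobs((S<40)&(V>{'top':140,'scene':190,'wrist':205}[n]),100):
        q=med(mm)
        if .065<q[2]<.1 and abs(q[0]-.51)<.05:
            Q=dep(c,d,np.argwhere(mm)[:,::-1]);u=(Q-[.496,.073,0])@np.array([.992,.126,0]);k=(abs(u)<.04)&(abs(Q[:,2]-.083)<.02)
            print(n,'white',ce.round(1),q,'slope',np.round(theilslopes(Q[k,2],u[k])[0],3) if k.sum()>20 else '')
a=cv2.imread("pics/top0.png");b=cv2.imread("pics/top5.png");cv2.imwrite("pics/cmp.png",np.vstack([a[60:340,100:460],b[60:340,100:460]]))
E
```

```text
9.85 [ 0.35274432 -0.16566939  0.24883923] [ 0.96979048 -0.95228602  0.65078531] 0.024601972261034402
top green [317.5 181. ] [ 0.6534 -0.1344  0.0707]
top green [297.7 244.4] [ 0.5179 -0.0893  0.0809]
top green [260.  249.9] [ 0.5072 -0.0098  0.0811]
top white [335.2 239. ] [ 0.527  -0.1677  0.0749] slope -0.034
top white [221.7 254.4] [0.5    0.0697 0.0829] slope -0.241
scene green [353.4 187.3] [ 0.5211 -0.0834  0.0815]
scene green [382.3 205.8] [ 0.5121 -0.0049  0.0814]
scene green [291.3 207.5] [ 0.6577 -0.1281  0.0712]
scene green [291.7 227.5] [ 0.6682 -0.1235  0.0092]
scene white [413.8 225.1] [0.502  0.0733 0.0837] slope -0.206
wrist green [433.9 323.9] [ 0.497  -0.0041  0.081 ]
```

View pics/cmp.png

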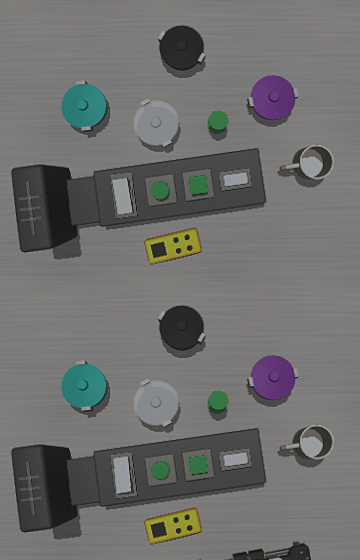

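View pics/wrist5.png

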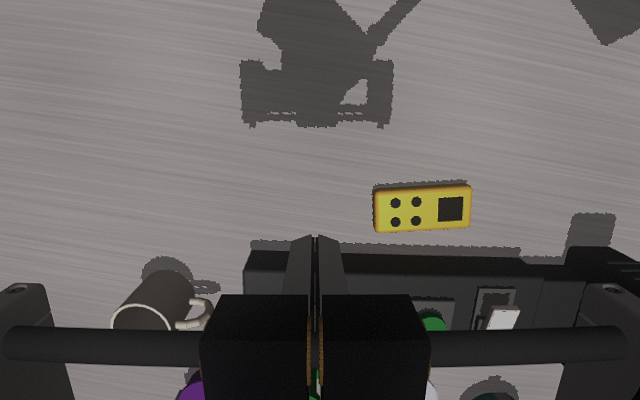

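The before and after top views match: spare, dish, handset, mug and look-alikes haven't moved. Both caps read about 0.081, the key is back up at 0.075, and the rocker is far end down. Handing in.

```bash
python3 - <<'E'
from bench import *
print(finish_job())
E
```

```text
the job is handed in; nothing more can be done
None
```

The job is done and handed in at about 10 s of the 45 s allowed; no verdict is reported. I pushed in the order asked, using only the shut fingertips:

| Control | Stopped at (TCP height) | Expected | Last force reading | Last camera check |
|---|---|---|---|---|
| Round cartridge | 81.9 mm | 82 mm | 35 N | cap top at about 81 mm: home |
| Square cartridge | 81.9 mm | 82 mm | 32 N | cap top at about 81–81.5 mm: home |
| Rocker, far end | 78.1 mm | about 78 mm | 25 N | slope now -0.21 to -0.24, was about +0.24: fully over |
| Key | 69.8 mm | 70 mm | 30 N | key top back at about 75 mm, 76 mm at rest: released |

I pushed each cartridge and the rocker a little further after these readings, so their peak forces were somewhat higher than shown.

- **Loose objects:** in the before-and-after top views the spare, dish, handset, mug and look-alikes stand where they were. The arm ended clear of the console.
- **Disagreements:** the top camera read about 4 mm lower in y than the scene and wrist cameras. The scene camera's rocker slope (-0.21) was a little shallower than the top camera's (-0.24).
- **One correction:** my first approach to the key was 13 mm off its centre. Before any force showed, I lifted and centred, then pressed it once.

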